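Lock the rinse standpipe into its push-fit port

ROBOT

A 7-joint arm with a two-finger parallel gripper is mounted at the origin on the work surface. World frame = base frame: x ahead of the robot, y to its left, z up, the work surface at z = 0. Lengths are in mm, angles in rad, forces in N, time in s.
With the tool pointing down it reaches from about 350 to 900 mm from the base axis. Payload 8.1 kg.
Tool frame: the origin (TCP) lies on the centre line of the jaws, within the pads' length; the fingertips stand manip.tcp_to_tips ahead of it and the grasp point (between the pads) lies 6 mm ahead of it (manip.tcp_to_tips is the distance from the TCP to the fingertips, in mm); y points along the fingers, z is the direction in which the jaws open and shut, and the axes are right-handed (so a half turn about y gives the same grasp; the last joint's range is limited). The gripper opens to 92 mm and grips with 3 to 60 N. Pads are 19 mm wide; open, the fingers measure 130 mm over their backs; the gripper's body (75 mm by 190 mm) begins 47 mm behind the grasp point.
Start: joints at [1.218, 0.434, 0.025, 1.573, -0.012, 1.134, -0.075], TCP at [154.481, -605.62, 251.742] pointing down, gripper open.
Joint ranges: [-2.62, 2.62], [-0.44, 2.09], [-1.27, 1.32], [0.08, 2.57], [-1.32, 4.46], [0.12, 2], [-2.74, 2.74]. Speed limits (rad/s): [2.22, 2.22, 3.01, 3.01, 3.14, 3.14, 3.14].

INTERFACE

Orientations are given as [roll, pitch, yaw] about the fixed x, y, z axes, in that order (R = Rz(yaw) Ry(pitch) Rx(roll)).
In Python, from cell import manip gives the robot as it stands.
- The arm moves only by the tool arm_command, never from a script. Its argument "deltas" is a list of rows, each a list of 7 numbers: the shift along the tool's x, y, z in mm, then the turn, a rotation vector about the tool's x, y, z in degrees, then the opening, from -1 (shut) to 1 (fully open), so that 0 is half open. A call has 1 to 12 rows; each row shifts and turns the pose as measured when the row begins, along the tool's axes as they then stand; what a row does not reach is not made up. A row lasts 1/8 s, in which the tool goes at most 62.5 mm and 10.7 degrees, less where a joint would pass 70% of its speed; a pose out of reach is approached as far as the arm can. A call with a gripper value outside its range is refused whole. The fingers move at their own pace and stop on an object; the grip force is fixed at half the most. Time passes only in rows, so rows that do not move let the fingers close. It gives the time, the measured TCP pose, the force and the opening at its end, in the units of the state.
- manip.get_obs(): the state, without advancing time (a new reading comes with each control period).
- manip.snapshot(name): name is "side" or "top" or "wrist"; returns the picture (420x560x3 uint8, blue, green, red); there is no depth.
- manip.camera_params(name): a dict with "fx", "fy", "cx", "cy" (pixels), "k1" (the pictures are not rectified: a ray, as slopes to the right and down, at radius r is drawn at 1 + k1 r^2 times it, then the intrinsics apply), "pose" (4x4, takes a point from camera to world coordinates). Camera axes: x right, y up, looking along -z (the intrinsics and any distortion apply to the point x, -y, -z); pixel columns grow to the right and rows downward; lengths in mm; the calibration is good to about 2 mm. A picture is of the moment at which its call begins: read the wrist's pose just before it. camera_params takes no time and is no camera call; for the wrist camera it gives the pose at the moment of the call.
- manip.job_done(): hands the job in, once; it reports no verdict.
The state is a dict: "clock": time; "joints": joint angles; "qvel": joint speeds; "joint_efforts": joint torques, N m; "tcp_pos": TCP position; "eef_rot": TCP orientation; "force": force on the tool from outside, world axes, zero at the start; "torque": the same for the moment, N m; "grip_width": finger opening in mm.
Only numpy, scipy, OpenCV 4.12 (cv2) and the standard library are available. Lean on these libraries where they do the work, as an engineer would, in place of code of your own. Each camera call takes 0.05 s, during which the arm holds its last target.

TASK

Take the blue-capped standpipe out of the rack and push it down into the port with the blue ring, gently (never loading the port with more than 30 N), until the catch inside has locked. Then prove the lock by pulling the pipe up until the blue ring has risen about 3 mm, hold it there for half a second, ease off and let go, leaving the pipe standing locked and upright in the port and everything else where it was.

Things in the scene. Friction and masses are not known exactly. Their poses are not given: they have to be found in the camera images.
- blue_pipe: Rigid white standpipe with blue cap and band, 132 mm, 90 g, loose, upright in a rack hole. Origin: centre of its lower tip; z up its axis. Diameters by height above the tip: cone 8 to 16 mm over 0-6 mm, 16 mm land 6-11, locking groove 11 mm wide at 11-21, taper to 16 at 24, plain 16 mm shaft to 102, cap above.
- blue_cap (a point): Middle of the blue pipe's ribbed round cap, 117 mm above the tip on the axis: 26 mm in diameter, from 102 to 132 mm above the tip. Grasp the pipe here, from above.
- orange_pipe: The same pipe with an orange cap, in the other hole of the rack (either hole); it stays there. Origin: centre of its lower tip, z up.
- rack: Grey rack, fixed, 75 x 190 x 60 mm, with two 19 mm holes in its top plate, 50 mm either side of the middle along its y axis. Origin: centre of the underside. The pipe tips stand on its floor, 8 mm above the table, so a pipe must rise 55 mm to clear the rack and 142 mm to pass over the other pipe.
- blue_port: White upright round push-fit port, 50 mm wide (foot 68 mm), fixed, with a blue band and a blue ring on top; stands on the drip tray beside the orange one (either place). Origin: centre of its underside; z up along the bore. Body top at 92 mm, ring top at 98.5 mm. Bore 17.6 mm in diameter, guiding from 92 down to 58 mm. It must never bear more than 30 N, all contacts added, sideways too.
- blue_mouth (a point): Centre of the blue ring's top, 98.5 mm above the port's origin; ring 42 mm wide, mouth 21-25 mm. The catch is hidden below, its depth differing by up to 12 mm up or down. Tip heights above the port's origin, all +-12: 42 mm the two sprung jaws meet the cone (peak 5 to 9 N, then 2 to 5); 30.5 a sprung seal is met (2 N/mm); 28.5 the jaws snap into the groove: locked; 26.5 solid.
- tray: Steel drip tray, fixed, 160 x 270 x 14 mm (floor 8 mm), carries both ports 65 mm either side of its middle along its y axis. Origin: centre of its underside.
- blue_ring (a joint): Rise of the blue ring, m: 0 at rest, 0.005 its upper stop. Pulling a locked pipe lifts it, from about 5 N, 1.2 N per mm more; an unlocked pipe does not; it springs back. When pushing, the seal goes solid 2 mm below the lock point and force climbs steeply: a push that reaches 12 to 15 N has locked. A locked pipe cannot be pulled out.
- orange_port: The same port with an orange band and ring, fixed; not to be used. Origin: centre of its underside.
- sample_cup: Open white plastic cup, 68 mm wide, 85 mm high, loose bystander. Origin: centre of its underside.
- amber_jar: Amber jar with black lid, 60 mm wide, 85 mm high, loose bystander. Origin: centre of its underside.
- rinse_bottle: Green bottle with white cap, 64 mm wide, 160 mm high, loose bystander. Origin: centre of its underside.
- spatula: Spatula, 180 mm long, lying on the table, loose bystander. Origin: centre of its underside.
- pipette_stub: White rod 18 mm wide on a red foot 48 mm wide, 122 mm high in all, loose bystander. Origin: centre of its underside.
- timer: Red bench timer, 50 x 70 x 22 mm, loose bystander. Origin: centre of its underside.
Things that resemble listed ones, but are neither listed nor needed, are in the scene too. What is meant by the blue_pipe is not yellow, and is the smaller of those in its own colour.

How it is judged:
By the outcome, as a careful person would: the job done as asked, in the order asked, and still so for the second after the job is handed in, with the robot touching nothing.
It also fails if it takes over 46 s, if anything falls off the work surface, if the arm or the gripper's body presses on something with over 40 N, if the wrist force passes 120 N, or if a joint passes its speed limit or range.

## Working session

There is one attempt and no reset: what is moved stays moved. The work goes in short steps, Python scripts to look and compute and a tool call to move; the robot and the scene stay as the last step left them, time stands still between calls to the robot, and variables do not carry over. Pictures are saved under pics/ and viewed, and the job is handed in when it is done.

Besides the shell and the picture viewer there is one more tool, called after "Call:" in YAML: its name, and indented under it one key for each argument. arm_command: Moves the arm, as the interface text tells. Its arguments: {"type":"object","properties":{"deltas":{"type":"array"}},"required":["deltas"]}

```bash
ls; mkdir -p pics; python3 - <<'E'
from cell import manip
import cv2
print(manip.tcp_to_tips)
o=manip.get_obs();print(o)
for n in("side","top","wrist"):
    print(n,manip.camera_params(n)); cv2.imwrite(f"pics/{n}0.png",manip.snapshot(n))
E
```

```text
pics
25.0
{'clock': 0.0, 'joints': array([ 1.21839967,  0.43520211,  0.02497788,  1.57409012, -0.01161086,
        1.13397131, -0.07509702]), 'qvel': array([ 1.76087651e-03,  5.03269080e-04, -7.39143155e-06,  5.45108923e-04,
        8.07028758e-04,  9.02392574e-05, -3.10181813e-04]), 'joint_efforts': array([ 3.78588738e-04, -6.67858744e+01,  9.85630341e-01, -3.14460862e+01,
       -6.04791543e-02,  4.29015909e-02,  1.57230288e-04]), 'tcp_pos': array([ 154.3398744 , -605.16860541,  250.96064632]), 'eef_rot': array([-1.57231643e+00, -1.30985763e-04, -2.89187171e+00]), 'force': array([0.63123019, 0.26468102, 0.31881311]), 'torque': array([ 0.0300897 , -0.04638256,  0.03608059]), 'grip_width': 91.6437425252583}
side {'fx': 402.7931679013095, 'fy': 402.7931679013095, 'cx': 284.3281764706916, 'cy': 209.88013795870066, 'k1': -0.02288043582620224, 'pose': array([[ 9.56401618e-01,  1.90753619e-01, -2.21153799e-01,
         2.91349111e+02],
       [-2.91576650e-01,  6.66953242e-01, -6.85679539e-01,
        -6.07186964e+02],
       [ 1.67033895e-02,  7.20268304e-01,  6.93494461e-01,
         7.
[... 372 characters left out ...]
-1.05901040e-02,
         3.64236594e+01],
       [-1.43113982e-02,  1.45455421e-01,  9.89261292e-01,
         1.25216547e+03],
       [ 0.00000000e+00,  0.00000000e+00,  0.00000000e+00,
         1.00000000e+00]])}
wrist {'fx': 359.8341053849552, 'fy': 359.8341053849552, 'cx': 277.4482538330596, 'cy': 205.60289813972898, 'k1': -0.06622061137013853, 'pose': array([[ 2.46821738e-01,  9.34313934e-01,  2.57170180e-01,
         2.23211706e+02],
       [-9.69058525e-01,  2.38558702e-01,  6.33665612e-02,
        -5.89150419e+02],
       [-2.14592324e-03, -2.64853200e-01,  9.64286356e-01,
         3.83445663e+02],
       [ 0.00000000e+00,  0.00000000e+00,  0.00000000e+00,
         1.00000000e+00]])}
```

View pics/side0.png

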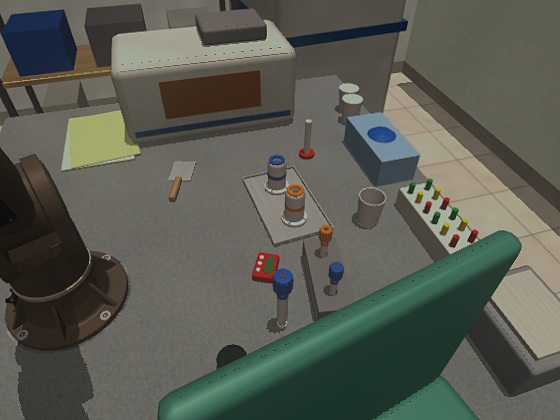

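View pics/top0.png

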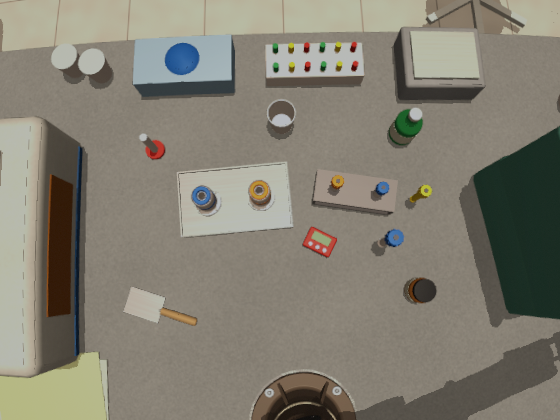

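View pics/wrist0.png

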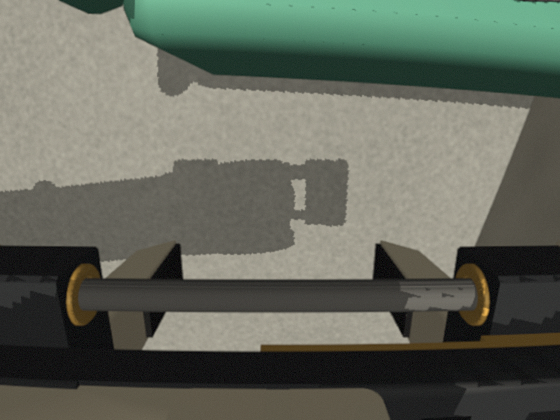

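```bash
cat > h.py <<'E'
import numpy as np, cv2
from cell import manip
def ray(c,u,v):
    x=(u-c['cx'])/c['fx'];y=(v-c['cy'])/c['fy'];k=np.array([c['k1'],0,0,0])
    K=np.array([[c['fx'],0,c['cx']],[0,c['fy'],c['cy']],[0,0,1]])
    # drawn = ray*(1+k1 r^2): same as opencv model
    p=cv2.undistortPoints(np.array([[[u,v]]],float),K,k)[0,0]
    d=c['pose'][:3,:3]@np.array([p[0],-p[1],-1]); return c['pose'][:3,3],d/np.linalg.norm(d)
def atz(c,u,v,z):
    o,d=ray(c,u,v); return o+d*(z-o[2])/d[2]
def proj(c,P):
    P=np.atleast_2d(P); q=(P-c['pose'][:3,3])@c['pose'][:3,:3]
    x=q[:,0]/-q[:,2];y=-q[:,1]/-q[:,2];f=1+c['k1']*(x*x+y*y)
    return np.c_[c['fx']*x*f+c['cx'],c['fy']*y*f+c['cy']]
def tri(l):
    A=np.zeros((3,3));b=np.zeros(3)
    for o,d in l:
        M=np.eye(3)-np.outer(d,d);A+=M;b+=M@o
    X=np.linalg.solve(A,b); return X,[np.linalg.norm((np.eye(3)-np.outer(d,d))@(X-o)) for o,d in l]
E
python3 - <<'E'
import cv2,numpy as np
from h import *
t=cv2.imread('pics/top0.png');s=cv2.imread('pics/side0.png')
a=cv2.resize(t[155:285,300:440],None,fx=4,fy=4,interpolation=cv2.INTER_CUBIC)
cv2.imwrite('pics/a.png',a)
a=cv2.resize(t[160:240,175:295],None,fx=5,fy=5,interpolation=cv2.INTER_CUBIC)
cv2.imwrite('pics/b.png',a)
a=cv2.resize(s[140:340,240:360],None,fx=3,fy=3,interpolation=cv2.INTER_CUBIC)
cv2.imwrite('pics/c.png',a)
E
```

```text
(no output)
```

View pics/a.png

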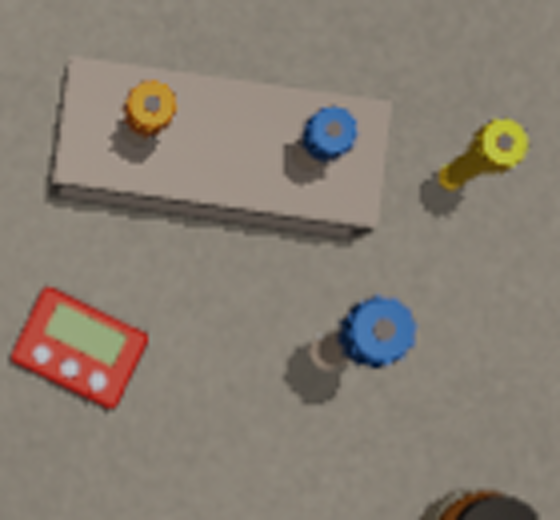

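View pics/b.png

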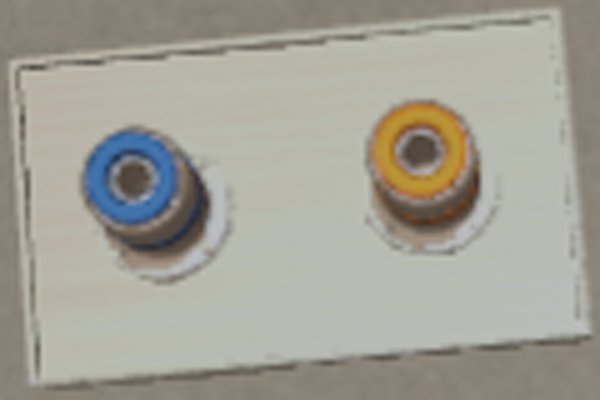

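View pics/c.png

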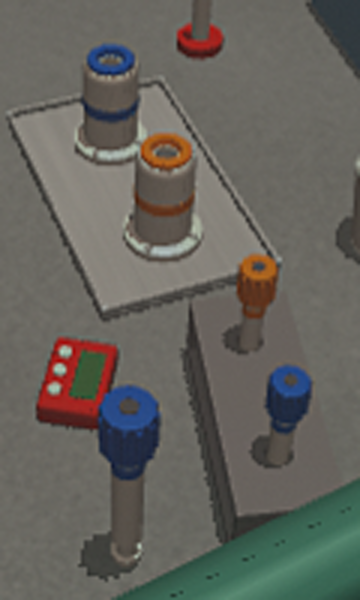

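```bash
python3 - <<'E'
from h import *
np.set_printoptions(precision=1,suppress=True)
T=manip.camera_params('top');S=manip.camera_params('side')
def f(a,s,o):return ((a[0]+.5)/s-.5+o[0],(a[1]+.5)/s-.5+o[1])
L={'cap':((334,129),(291,380),'a',140),'ocap':((152,104),(258,266),'a',140),'bport':((134,180),(110,60),'b',106.5),'oport':((420,152),(166,152),'b',106.5),'big':((384,330),(130,406),'a',170)}
for n,(p,q,w,z) in L.items():
    u=f(p,*((4,(300,155)) if w=='a' else (5,(175,160)))); v=f(q,3,(240,140))
    print(n,np.array(u),np.array(v),atz(T,*u,z),atz(S,*v,z),*tri([ray(T,*u),ray(S,*v)]))
for n,u in dict(rackTL=(316.5,169.5),rackTR=(397.3,180.2),rackBR=(394.5,211.5),rackBL=(313,201)).items(): print(n,atz(T,*u,60))
for n,u in dict(tTL=(177,172),tTR=(287,161.5),tBR=(293,228),tBL=(181,236.5)).items(): print(n,atz(T,*u,14))
for n,u,z in(('yellow',(426,190),140),('timer',(320,242),22),('cup',(282,112),85),('bottle',(414,115),160),('stub',(145,139),122),('greenL',(475,180),300),('greenB',(515,313),300)): print(n,atz(T,*u,z),z)
o=[ray(T,475,180),ray(T,575,125),ray(T,515,313)]
# green edge in side: lower-left corner & upper right corner
for p in ((165,408),(515,238),(480,240)): print([atz(S,*p,z) for z in (200,300,400)])
for p in ((475,180),(515,313)): print('T',[atz(T,*p,z) for z in (200,300,400,500)])
E
```

```text
cap [383.1 186.9] [336.7 266.3] [ 534.  -183.4  140. ] [ 536.  -181.9  140. ] [ 534.4 -183.2  142.1] [np.float64(0.7544885035379209), np.float64(0.7544885035377878)]
ocap [337.6 180.6] [325.7 228.3] [550.2 -84.7 140. ] [551.9 -82.7 140. ] [550.4 -84.6 142.3] [np.float64(0.5683993301869866), np.float64(0.5683993301872368)]
bport [201.4 195.6] [276.3 159.7] [530.9 216.6 106.5] [531.4 215.7 106.5] [531.3 216.7 105.7] [np.float64(0.3119864615152328), np.float64(0.31198646151533277)]
oport [258.6 190. ] [295.  190.3] [540.   88.4 106.5] [540.7  85.3 106.5] [541.2  88.4 103.6] [np.float64(0.6321592161442129), np.float64(0.6321592161443889)]
big [395.6 237.1] [283. 275.] [ 421.7 -198.3  170. ] [ 424.9 -194.2  170. ] [ 422.6 -197.5  174.8] [np.float64(1.2252603828771567), np.float64(1.2252603828771906)]
rackTL [593.  -45.2  60. ]
rackTR [ 563.  -233.8   60. ]
rackBR [ 489.5 -222.8   60. ]
rackBL [519.  -34.4  60. ]
tTL [606.4 291.3  14. ]
tTR [624.4  22.4  14. ]
tBR [462.3  12.6  14. ]
tBL [448.4 281.   14. ]
yellow [ 524.8 -278.3  140. ] 140
timer [426.7 -49.9  22. ] 22
cup [726.8  31.5  85. ] 85
bottle [ 689.4 -258.5  160. ] 160
stub [662.2 343.9 122. ] 122
greenL [ 515.2 -330.7  300. ] 300
greenB [ 261.3 -393.7  300. ] 300
[array([ 208.8, -377.6,  200. ]), array([ 223.9, -419.5,  300. ]), array([ 238.9, -461.4,  400. ])]
[array([ 858.2, -256.1,  200. ]), array([ 754.8, -320.2,  300. ]), array([ 651.4, -384.2,  400. ])]
[array([ 790.9, -241.7,  200. ]), array([ 699.8, -308.4,  300. ]), array([ 608.6, -375.1,  400. ])]
T [array([ 533.6, -369.3,  200. ]), array([ 515.2, -330.7,  300. ]), array([ 496.8, -292.2,  400. ]), array([ 478.4, -253.6,  500. ])]
T [array([ 253.1, -438.9,  200. ]), array([ 261.3, -393.7,  300. ]), array([ 269.6, -348.5,  400. ]), array([ 277.9, -303.4,  500. ])]
```

```bash
python3 - <<'E'
from h import *
np.set_printoptions(precision=0,suppress=True)
T=manip.camera_params('top');S=manip.camera_params('side');W=manip.camera_params('wrist')
P=dict(T1=ray(T,475,180),T2=ray(T,515,313),S1=ray(S,165,408),S2=ray(S,515,238),W1=ray(W,130,5),W2=ray(W,215,75),W3=ray(W,530,103))
for a in P:
  for b in P:
    if a[0]<b[0]:
      X,r=tri([P[a],P[b]]); 
      if r[0]<40: print(a,b,X,r[0])
for n,u in dict(w1=(130,5),w2=(215,75),w3=(530,103)).items():
  print(n,[atz(W,*u,z) for z in (0,100,200,300)])
E
python3 - <<'E'
import cv2
t=cv2.imread('pics/top0.png')
import numpy as np
a=cv2.resize(t[90:420,440:560],None,fx=1.8,fy=1.8,interpolation=cv2.INTER_CUBIC)
a=np.clip(a.astype(float)*2.5,0,255).astype('uint8')
cv2.imwrite('pics/d.png',a)
E
```

```text
T2 W1 [ 256. -475.  126.] 8.946765755316262
T2 W2 [ 238. -522.   16.] 0.0485381682720463
S1 T2 [ 240. -408.  274.] 19.540897694882204
S1 W3 [ 227. -508.  492.] 26.535185149280807
S2 W2 [ 203. -667.  834.] 4.74973788734225
w1 [array([ 284., -423.,    0.]), array([ 268., -466.,  100.]), array([ 252., -509.,  200.]), array([ 237., -553.,  300.])]
w2 [array([ 239., -519.,    0.]), array([ 235., -537.,  100.]), array([ 231., -556.,  200.]), array([ 227., -574.,  300.])]
w3 [array([ 297., -847.,    0.]), array([ 278., -780.,  100.]), array([ 259., -713.,  200.]), array([ 239., -645.,  300.])]
```

View pics/d.png

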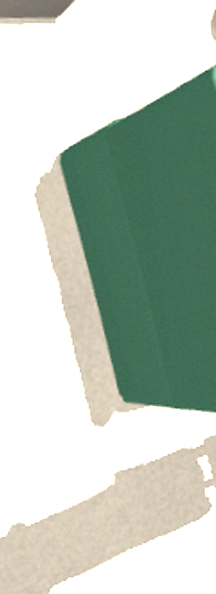

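```bash
cat >> h.py <<'E'
from scipy.spatial.transform import Rotation as Ro
np.set_printoptions(precision=2,suppress=True)
def cur():
    o=manip.get_obs(); return o['tcp_pos'],Ro.from_euler('xyz',o['eef_rot']),o
def Rt(jaw_deg):
    # tool y = down, tool z = horizontal jaw dir
    a=np.radians(jaw_deg);z=np.array([np.cos(a),np.sin(a),0]);y=np.array([0,0,-1.]);return Ro.from_matrix(np.c_[np.cross(y,z),y,z])
def todo(p,jaw=None):
    c,R,o=cur(); print('t',o['clock'],'tcp',c,'F',o['force'],'w',o['grip_width']); print('toolz',R.as_matrix()[:,2],'tooly',R.as_matrix()[:,1])
    print('shift tool',R.inv().apply(np.array(p)-c))
    if jaw is not None: print('turn deg',np.degrees((R.inv()*Rt(jaw)).as_rotvec()))
E
python3 - <<'E'
from h import *
todo([154,-605,480],-45);todo([534,-183,480],135)
E
```

```text
t 0.15 tcp [ 154.36 -605.26  251.13] F [-0.64 -0.33  0.14] w 92.23005106437311
toolz [ 0.25 -0.97 -0.  ] tooly [-0.  0. -1.]
shift tool [   0.31 -228.87   -0.62]
turn deg [  0.07 -30.69  -0.01]
t 0.15 tcp [ 154.36 -605.26  251.13] F [-0.64 -0.33  0.14] w 92.23005106437311
toolz [ 0.25 -0.97 -0.  ] tooly [-0.  0. -1.]
shift tool [-472.18 -228.55 -315.64]
turn deg [  0.02 149.31   0.09]
```

Call:
arm_command:
  deltas:
    - [0,-60,0,0,0,0,0.3]
    - [0,-60,0,0,0,0,0.3]
    - [0,-60,0,0,0,0,0.3]
    - [0,-60,0,0,0,0,0.3]
    - [0,-10,0,0,0,0,0.3]

```text
clock: 0.78
tcp_pos: [154.1, -604.4, 505.5]
eef_rot: [-1.579, -0.001, -2.892]
force: [0.1, -1.2, -1.0]
grip_width: 59.7
```

```bash
python3 - <<'E'
from h import *
todo([534,-183,480],-45)
E
```

```text
t 0.775 tcp [ 154.1  -604.38  505.46] F [ 0.12 -1.23 -0.96] w 59.73662511009542
toolz [ 0.25 -0.97 -0.01] tooly [-0.    0.01 -1.  ]
shift tool [-472.3    27.68 -314.15]
turn deg [  0.47 -30.69  -0.08]
```

Call:
arm_command:
  deltas:
    - [-50,0,-33,0,0,0,0.3]
    - [-50,0,-33,0,0,0,0.3]
    - [-50,0,-33,0,0,0,0.3]
    - [-50,0,-33,0,0,0,0.3]
    - [-50,0,-33,0,0,0,0.3]
    - [-50,0,-33,0,0,0,0.3]
    - [-50,0,-33,0,0,0,0.3]
    - [-50,0,-33,0,0,0,0.3]
    - [-50,0,-33,0,0,0,0.3]
    - [0,0,0,0,-10,0,0.3]
    - [0,0,0,0,-10,0,0.3]
    - [0,0,0,0,-10,0,0.3]

```text
clock: 2.28
tcp_pos: [526.3, -190.6, 492.9]
eef_rot: [-1.599, -0.002, -2.354]
force: [-0.3, -0.2, 0.0]
grip_width: 59.8
```

```bash
python3 - <<'E'
from h import *
todo([534.4,-183,280],-45)
E
```

```text
t 2.275 tcp [ 526.27 -190.57  492.87] F [-0.34 -0.18  0.01] w 59.797324400574176
toolz [ 0.71 -0.71 -0.03] tooly [-0.02  0.02 -1.  ]
shift tool [-11.48 212.75   6.46]
turn deg [1.63 0.14 0.1 ]
```

Call:
arm_command:
  deltas:
    - [-4,55,2,0.8,0,0,0.3]
    - [-4,55,2,0.8,0,0,0.3]
    - [-3,55,1,0,0,0,0.3]
    - [0,40,0,0,0,0,0.3]
    - [0,0,0,0,0,0,0.3]

```text
clock: 2.9
tcp_pos: [533.3, -183.8, 277.5]
eef_rot: [-1.576, -0.004, -2.349]
force: [0.1, -0.3, 1.3]
grip_width: 59.4
```

```bash
python3 - <<'E'
from h import *
todo([534.4,-183,200],-45)
W=manip.camera_params('wrist');im=manip.snapshot('wrist');cv2.imwrite('pics/w1.png',im)
print(proj(W,[[534.4,-183.2,140],[550,-84,140],[531,216,106]]))
np.save('W1.npy',W['pose'])
E
```

```text
t 2.9 tcp [ 533.28 -183.78  277.51] F [ 0.13 -0.25  1.28] w 59.41279672084591
toolz [ 0.71 -0.7  -0.01] tooly [-0.01  0.   -1.  ]
shift tool [-1.68 77.51  0.68]
turn deg [0.32 0.4  0.25]
[[ 278.08  198.48]
 [ 196.92   88.91]
 [ -69.23 -146.42]]
```

View pics/w1.png

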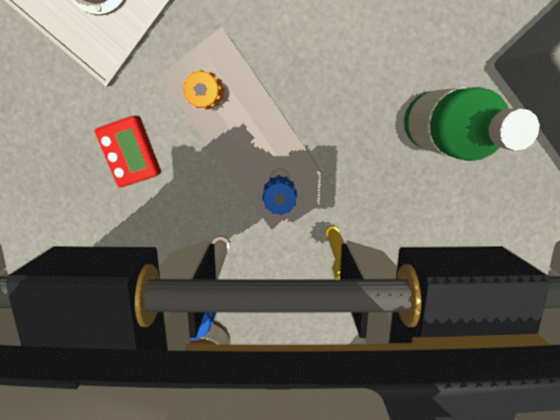

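```bash
python3 - <<'E'
from h import *
W=manip.camera_params('wrist');W['pose']=np.load('W1.npy')
im=cv2.imread('pics/w1.png')
a=cv2.resize(im[165:225,245:315],None,fx=8,fy=8,interpolation=cv2.INTER_CUBIC);a=np.clip(a*1.6,0,255).astype('uint8')
cv2.imwrite('pics/e.png',a)
print(atz(W,280.5,198.5,140))
E
```

```text
[ 535.73 -184.52  140.  ]
```

View pics/e.png

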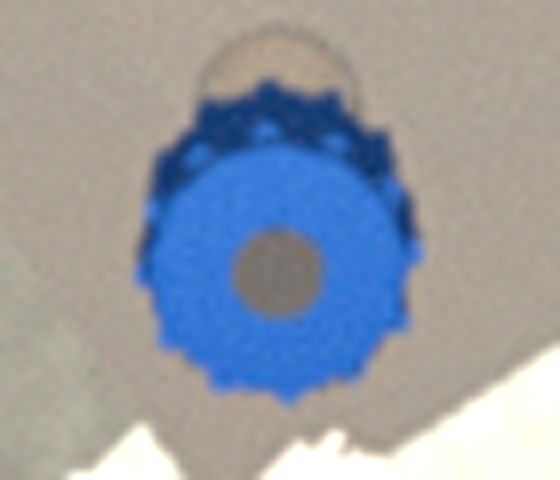

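Call:
arm_command:
  deltas:
    - [-1,50,1,0.3,0.4,0.3,0.3]
    - [0,45,0,0,0,0,0.3]
    - [0,15,0,0,0,0,0.3]
    - [0,0,0,0,0,0,0.3]

```text
clock: 3.45
tcp_pos: [542.3, -185.5, 175.9]
eef_rot: [-1.556, 0.009, -2.357]
force: [-0.2, -1.0, 0.1]
grip_width: 59.9
```

```bash
python3 - <<'E'
from h import *
todo([535,-183.7,131],-45)
W=manip.camera_params('wrist');im=manip.snapshot('wrist');cv2.imwrite('pics/w2.png',im)
print(proj(W,[[535,-183.7,140]]))
E
```

```text
t 3.45 tcp [ 542.25 -185.51  175.9 ] F [-0.2  -1.01  0.1 ] w 59.93485570046203
toolz [ 0.71 -0.71  0.01] tooly [ 0.02 -0.   -1.  ]
shift tool [ 4.27 44.76 -7.05]
turn deg [-0.83 -0.07 -0.53]
[[262.46 259.31]]
```

View pics/w2.png

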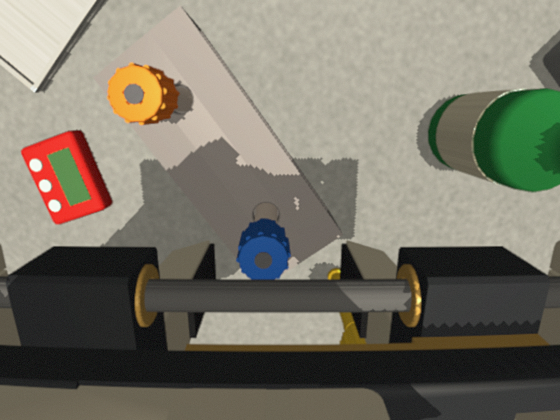

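Call:
arm_command:
  deltas:
    - [4,0,-7,-0.8,0,-0.5,0.3]
    - [0,12,0,0,0,0,0.3]
    - [0,10,0,0,0,0,0.3]
    - [0,0,0,0,0,0,0.3]

```text
clock: 4.0
tcp_pos: [536.5, -183.8, 156.9]
eef_rot: [-1.565, 0.003, -2.358]
force: [0.4, -0.7, 0.0]
grip_width: 59.8
```

```bash
python3 - <<'E'
from h import *
todo([535,-183.7,131],-45)
E
```

```text
t 4.0 tcp [ 536.49 -183.82  156.92] F [ 0.36 -0.75  0.01] w 59.76710296275337
toolz [ 0.71 -0.71  0.01] tooly [ 0.01 -0.   -1.  ]
shift tool [ 1.05 25.91 -1.3 ]
turn deg [-0.34 -0.09 -0.18]
```

Call:
arm_command:
  deltas:
    - [1,9,-1.3,-0.3,0,-0.2,0.3]
    - [0,9,0,0,0,0,0.3]
    - [0,7,0,0,0,0,0.3]
    - [0,2,0,0,0,0,0.3]
    - [0,0,0,0,0,0,0.3]

```text
clock: 4.62
tcp_pos: [534.7, -183.6, 127.5]
eef_rot: [-1.571, -0.001, -2.358]
force: [0.0, -0.1, -0.4]
grip_width: 59.7
```

```bash
python3 - <<'E'
from h import *
todo([535,-183.7,131],-45)
E
```

```text
t 4.625 tcp [ 534.7  -183.61  127.52] F [ 0.04 -0.08 -0.37] w 59.684219167192055
toolz [ 0.71 -0.71 -0.  ] tooly [-0. -0. -1.]
shift tool [-0.15 -3.48  0.28]
turn deg [ 0.02 -0.09  0.05]
```

Call:
arm_command:
  deltas:
    - [0,-3,0,0,0,0,0.3]
    - [0,0,0,0,0,0,-1]
    - [0,0,0,0,0,0,-1]
    - [0,0,0,0,0,0,-1]
    - [0,0,0,0,0,0,-1]
    - [0,0,0,0,0,0,-1]

```text
clock: 5.38
tcp_pos: [535.2, -183.7, 131.6]
eef_rot: [-1.57, -0.0, -2.358]
force: [0.0, -0.1, -0.1]
grip_width: 25.3
```

```bash
python3 - <<'E'
from h import *
todo([535,-183.7,131],-45)
E
```

```text
t 5.375 tcp [ 535.24 -183.66  131.63] F [ 0.04 -0.1  -0.14] w 25.276395754698694
toolz [ 0.71 -0.71  0.  ] tooly [ 0. -0. -1.]
shift tool [ 0.2   0.63 -0.14]
turn deg [-0.06 -0.09  0.01]
```

Call:
arm_command:
  deltas:
    - [0,-8,0,0,0,0,-1]
    - [0,-15,0,0,0,0,-1]
    - [0,-25,0,0,0,0,-1]
    - [0,-35,0,0,0,0,-1]
    - [0,-35,0,0,0,0,-1]
    - [0,-25,0,0,0,0,-1]
    - [0,-10,0,0,0,0,-1]

```text
clock: 6.25
tcp_pos: [534.8, -183.0, 294.4]
eef_rot: [-1.569, 0.001, -2.357]
force: [-0.6, 0.7, -0.9]
grip_width: 25.7
```

```bash
python3 - <<'E'
from h import *
todo([531.2,216.5,300],-45)
W=manip.camera_params('wrist');im=manip.snapshot('wrist');cv2.imwrite('pics/w3.png',im)
E
```

```text
t 6.25 tcp [ 534.76 -183.04  294.44] F [-0.63  0.68 -0.9 ] w 25.728605946153984
toolz [ 0.71 -0.71  0.  ] tooly [ 0. -0. -1.]
shift tool [-279.79   -5.9  -285.23]
turn deg [-0.12 -0.04 -0.06]
```

View pics/w3.png

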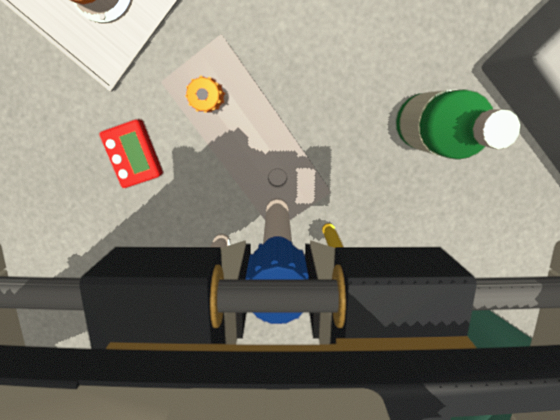

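Call:
arm_command:
  deltas:
    - [-15,0,-15,0,0,0,-1]
    - [-30,-1,-30,0,0,0,-1]
    - [-30,0,-30,0,0,0,-1]
    - [-30,0,-30,0,0,0,-1]
    - [-30,0,-30,0,0,0,-1]
    - [-30,0,-30,0,0,0,-1]
    - [-30,0,-30,0,0,0,-1]
    - [-30,0,-30,0,0,0,-1]
    - [-30,0,-30,0,0,0,-1]
    - [-15,0,-15,0,0,0,-1]
    - [0,0,0,0,0,0,-1]

```text
clock: 7.68
tcp_pos: [522.7, 223.1, 284.8]
eef_rot: [-1.584, -0.011, -2.346]
force: [-0.5, -0.7, -0.5]
grip_width: 25.3
```

```bash
python3 - <<'E'
from h import *
todo([531.2,216.5,270],-45)
E
```

```text
t 7.675 tcp [522.68 223.14 284.76] F [-0.49 -0.68 -0.48] w 25.25501656216493
toolz [ 0.71 -0.7  -0.01] tooly [-0.02  0.   -1.  ]
shift tool [-1.38 14.6  10.92]
turn deg [0.73 0.58 0.63]
```

Call:
arm_command:
  deltas:
    - [-1,10,10,0.7,0.6,0.6,-1]
    - [0,10,0,0,0,0,-1]
    - [0,6,0,0,0,0,-1]
    - [0,0,0,0,0,0,-1]

```text
clock: 8.18
tcp_pos: [530.2, 212.5, 254.9]
eef_rot: [-1.57, -0.004, -2.361]
force: [-0.2, 0.3, -0.6]
grip_width: 25.6
```

```bash
python3 - <<'E'
from h import *
todo([531.2,216.5,255],-45)
W=manip.camera_params('wrist');im=manip.snapshot('wrist');cv2.imwrite('pics/w4.png',im)
np.save('W4.npy',W['pose'])
print(proj(W,[[531.2,216.5,106.5]]))
p,R,o=cur();print(proj(W,[p+R.apply([0,123.6,0])]))
s=manip.snapshot('side');cv2.imwrite('pics/s4.png',s);t=manip.snapshot('top');cv2.imwrite('pics/t4.png',t)
E
```

```text
t 8.175 tcp [530.24 212.5  254.88] F [-0.24  0.27 -0.59] w 25.590188464506582
toolz [ 0.7  -0.71  0.  ] tooly [-0. -0. -1.]
shift tool [-3.5  -0.13 -2.16]
turn deg [-0.03 -0.3   0.23]
[[273.8  192.42]]
[[276.56 205.31]]
```

View pics/w4.png

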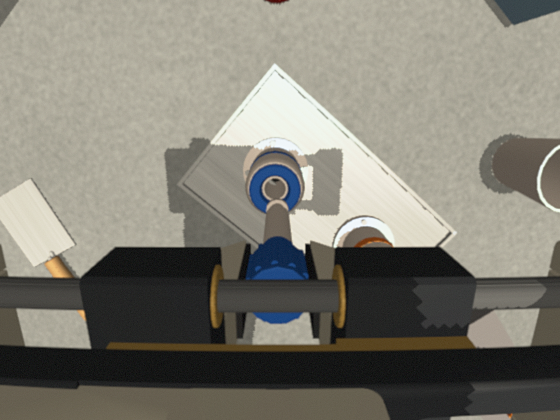

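View pics/s4.png

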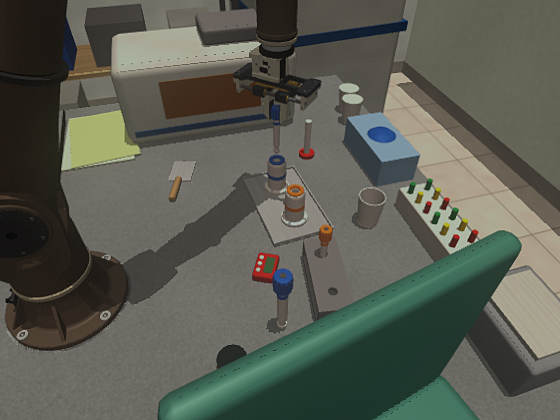

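```bash
python3 - <<'E'
from h import *
im=cv2.imread('pics/w4.png')
cv2.imwrite('pics/f.png',cv2.resize(im[140:240,220:330],None,fx=6,fy=6,interpolation=cv2.INTER_CUBIC))
im=cv2.imread('pics/s4.png')
cv2.imwrite('pics/g.png',cv2.resize(im[90:200,240:320],None,fx=5,fy=5,interpolation=cv2.INTER_CUBIC))
E
```

```text
(no output)
```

View pics/f.png

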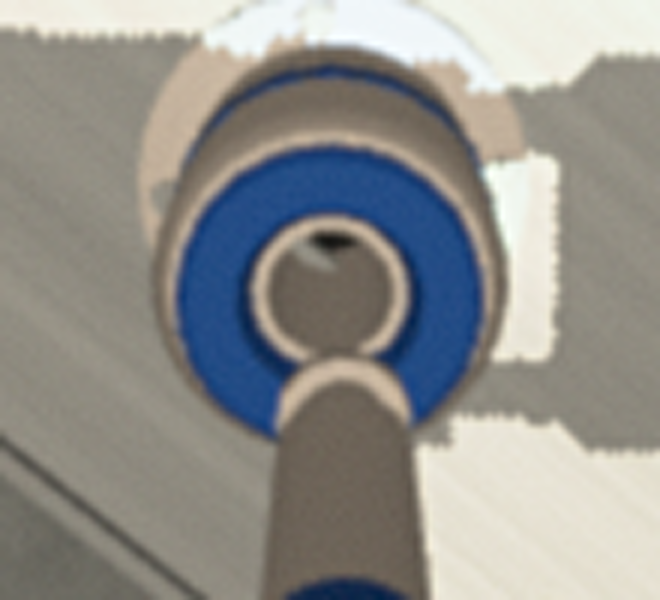

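View pics/g.png

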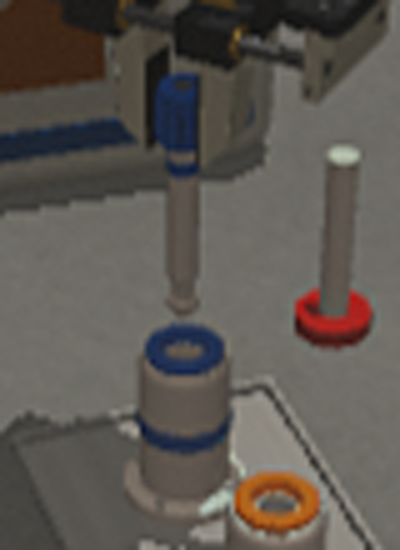

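```bash
python3 - <<'E'
from h import *
W=manip.camera_params('wrist');W['pose']=np.load('W4.npy')
g=lambda u,v:((u+.5)/6-.5+220,(v+.5)/6-.5+140)
p,R,o=cur()
for h in (0,6,11,24):
    c=p+R.apply([0,123.6-h,0]); r={0:4,6:8,11:8,24:8}[h]
    a=np.linspace(0,6.28,40);q=proj(W,c+np.c_[r*np.cos(a),r*np.sin(a),0*a]);q=((q-[220,140])*6)
    print(h,c,(proj(W,[c])[0]-[220,140])*6,'u',q[:,0].min(),q[:,0].max(),'v',q[:,1].min(),q[:,1].max())
print('ring est',atz(W,*g(331,296),106.5))
for c in ([531.2,216.5],[533,214.5],[533.5,216]):
    a=np.linspace(0,6.28,80);
    for r,z in((21,106.5),(12.5,106.5),(10.5,106.5),(25,100)):
        q=(proj(W,np.c_[c[0]+r*np.cos(a),c[1]+r*np.sin(a),0*a+z])-[220,140])*6
        print(c,r,z,q.min(0),q.max(0))
E
```

```text
0 [530.43 213.03 132.25] [336.63 387.28] u 304.0250806958186 369.2991516661913 v 355.65753619799256 418.6127291445099
6 [530.44 213.04 138.25] [336.41 400.47] u 269.7745443328628 403.2140833986498 v 335.6419152139796 464.15260476925226
11 [530.44 213.05 143.25] [336.23 411.92] u 268.3247627660653 404.2979024454579 v 345.94721485632147 476.7047711067013
24 [530.45 213.08 156.25] [335.71 443.84] u 264.28598863239915 407.3172623207947 v 374.6884070820923 511.66179689100295
ring est [533.78 217.98 106.5 ]
[531.2, 216.5] 21 106.5 [165.61 158.58] [480.01 464.57]
[531.2, 216.5] 12.5 106.5 [229.24 222.39] [416.4  404.53]
[531.2, 216.5] 10.5 106.5 [244.22 237.27] [401.43 390.26]
[531.2, 216.5] 25 100 [140.11 120.94] [506.4  477.95]
[533, 214.5] 21 106.5 [185.75 159.54] [500.1  465.46]
[533, 214.5] 12.5 106.5 [249.39 223.33] [436.51 405.43]
[533, 214.5] 10.5 106.5 [264.36 238.21] [421.54 391.16]
[533, 214.5] 25 100 [159.82 121.88] [526.05 478.81]
[533.5, 216] 21 106.5 [180.19 148.86] [494.95 455.56]
[533.5, 216] 12.5 106.5 [243.9  212.81] [431.27 395.37]
[533.5, 216] 10.5 106.5 [258.89 227.72] [416.28 381.07]
[533.5, 216] 25 100 [154.34 111.36] [521.05 469.17]
```

```bash
python3 - <<'E'
from h import *
S=manip.camera_params('side')
p,R,o=cur();print(o['clock'],p)
for h in (132,102,6,11,0):
    c=p+R.apply([0,123.6-h,0]);print(h,(proj(S,[c])[0]-[240,90])*5+2)
for c in ([531.2,216.5],[533.7,217]): print((proj(S,[[*c,106.5]])[0]-[240,90])*5+2)
im=cv2.imread('pics/s4.png')
cv2.imwrite('pics/g2.png',cv2.resize(im[105:175,255:300],None,fx=10,fy=8.5,interpolation=cv2.INTER_CUBIC))
im=cv2.imread('pics/t4.png');cv2.imwrite('pics/t4b.png',cv2.resize(im[150:250,160:300],None,fx=5,fy=5,interpolation=cv2.INTER_CUBIC))
E
```

```text
8.325 [530.56 213.32 255.85]
132 [184.44  84.68]
102 [184.21 140.39]
6 [183.54 303.96]
11 [183.57 295.95]
0 [183.5 313.5]
[182.93 349.46]
[187.21 348.14]
```

View pics/g2.png

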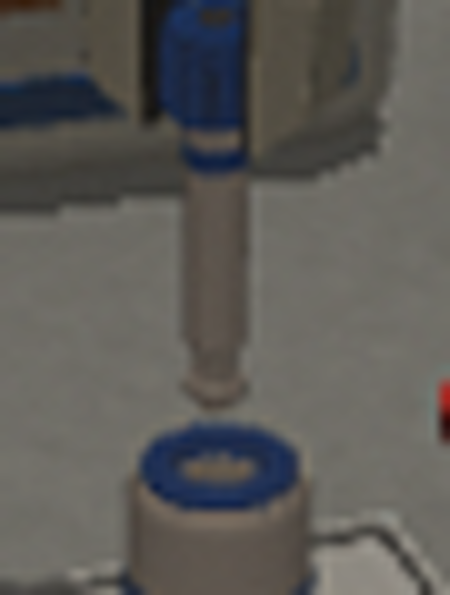

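View pics/t4b.png

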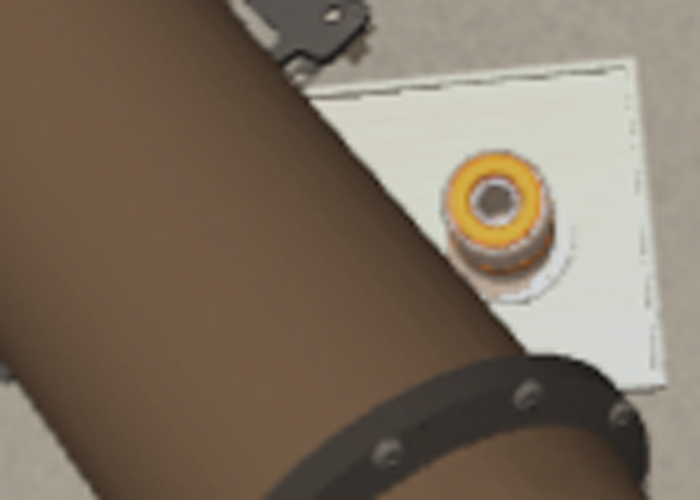

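```bash
python3 - <<'E'
from h import *
im=cv2.imread('pics/w4.png')
a=cv2.resize(im[170:215,250:300],None,fx=13,fy=13,interpolation=cv2.INTER_LANCZOS4).astype(float)
W=manip.camera_params('wrist');W['pose']=np.load('W4.npy')
a=np.clip((a-50)*1.5,0,255).astype('uint8');cv2.imwrite('pics/f2.png',a)
E
```

```text
(no output)
```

View pics/f2.png

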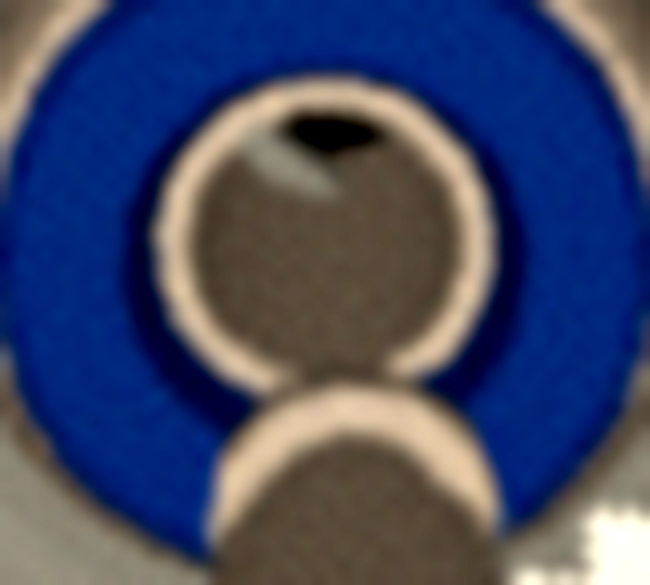

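```bash
python3 - <<'E'
from h import *
W=manip.camera_params('wrist');W['pose']=np.load('W4.npy')
print(atz(W,274.7,188.1,100),atz(W,274.7,188.1,96),atz(W,274.7,188.1,103))
# land (h=8.5) centre: u 277..412 in f => , 
o=manip.get_obs();print(o['tcp_pos'],o['clock'])
pr=np.array([336.3,406])/6+[220,140]; 
for d in ((0,0),(8,10)):
    q=(np.array([336.3,406])+d)/6+[220,140]; print(atz(W,*q,140.75))
S=manip.camera_params('side')
E
```

```text
[533.15 217.47 100.  ] [532.48 216.86  96.  ] [533.65 217.93 103.  ]
[530.56 213.32 255.85] 8.325
[530.45 213.06 140.75]
[530.24 211.52 140.75]
```

```bash
python3 - <<'E'
from h import *
todo([532.6,217.6,236],-45)
E
```

```text
t 8.325 tcp [530.56 213.32 255.85] F [ 0.41 -1.17 -0.39] w 25.399865128970436
toolz [ 0.7  -0.71  0.  ] tooly [-0. -0. -1.]
shift tool [-4.51 19.84 -1.62]
turn deg [-0.05 -0.25  0.14]
```

Call:
arm_command:
  deltas:
    - [-4.5,0,-1.6,0,-0.2,0,-1]
    - [0,8,0,0,0,0,-1]
    - [0,8,0,0,0,0,-1]
    - [0,0,0,0,0,0,-1]
    - [0,0,0,0,0,0,-1]

```text
clock: 8.95
tcp_pos: [532.9, 218.3, 239.1]
eef_rot: [-1.57, -0.002, -2.356]
force: [-0.2, -0.0, -0.2]
grip_width: 25.0
```

```bash
python3 - <<'E'
from h import *
todo([532.6,217.6,236],-45)
W=manip.camera_params('wrist');p,R,o=cur();im=manip.snapshot('wrist');cv2.imwrite('pics/w5.png',im)
s=manip.snapshot('side');cv2.imwrite('pics/s5.png',s)
a=cv2.resize(im[170:232,245:305],None,fx=10,fy=10,interpolation=cv2.INTER_LANCZOS4).astype(float)
a=np.clip((a-50)*1.5,0,255).astype('uint8');cv2.imwrite('pics/f5.png',a)
cv2.imwrite('pics/g5.png',cv2.resize(s[105:175,255:300],None,fx=10,fy=8.5,interpolation=cv2.INTER_CUBIC))
f=lambda q:((q-[245,170])*10+4.5).round(1)
for h in(0,6,11,24,102): print(h,f(proj(W,[p+R.apply([0,123.6-h,0])])))
t=np.linspace(0,6.28,60)
for c in ([531.3,216.7],[532.6,217.6],[533.2,217.5]):
  for r,z in((21,106.5),(8.8,100)):
    q=f(proj(W,np.c_[c[0]+r*np.cos(t),c[1]+r*np.sin(t),0*t+z]));print(c,r,q.min(0),q.max(0))
E
```

```text
t 8.95 tcp [532.89 218.33 239.08] F [-0.19 -0.04 -0.23] w 24.963829201068393
toolz [ 0.71 -0.71  0.  ] tooly [-0. -0. -1.]
shift tool [0.71 3.09 0.31]
turn deg [-0.06 -0.02  0.09]
0 [[320.4 359.5]]
6 [[320.2 381.5]]
11 [[320.  400.6]]
24 [[319.5 453.7]]
102 [[314.7 938.9]]
[531.3, 216.7] 21 [44.3 84. ] [594.4 614.5]
[531.3, 216.7] 8.8 [206.8 222.8] [432.2 440.5]
[532.6, 217.6] 21 [47.5 63.6] [598.5 595.6]
[532.6, 217.6] 8.8 [210.2 203.2] [435.9 421.6]
[533.2, 217.5] 21 [53.9 58.9] [605.  591.3]
[533.2, 217.5] 8.8 [216.5 198.8] [442.3 417.2]
```

View pics/f5.png

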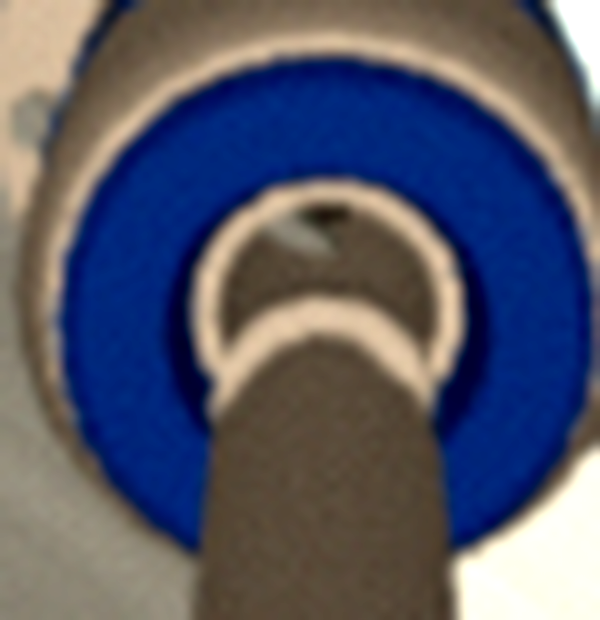

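View pics/g5.png

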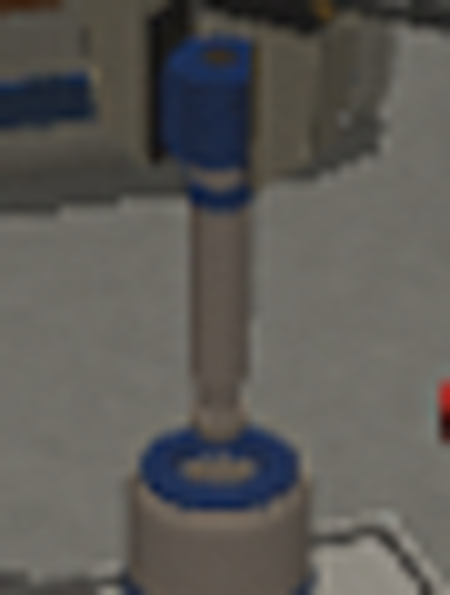

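Call:
arm_command:
  deltas:
    - [0.7,0,0.3,0,0,0,-1]
    - [0,4,0,0,0,0,-1]
    - [0,4,0,0,0,0,-1]
    - [0,3,0,0,0,0,-1]
    - [0,0,0,0,0,0,-1]

```text
clock: 9.68
tcp_pos: [532.7, 217.5, 227.6]
eef_rot: [-1.569, -0.001, -2.357]
force: [0.5, 0.2, -1.4]
grip_width: 25.8
```

```bash
python3 - <<'E'
from h import *
todo([532.7,217.6,225],-45)
E
```

```text
t 9.675 tcp [532.71 217.46 227.61] F [ 0.52  0.18 -1.43] w 25.774506923982013
toolz [ 0.71 -0.71  0.  ] tooly [ 0. -0. -1.]
shift tool [-0.09  2.61 -0.11]
turn deg [-0.08 -0.03  0.06]
```

Call:
arm_command:
  deltas:
    - [0,2,0,0,0,0,-1]
    - [0,2,0,0,0,0,-1]
    - [0,2,0,0,0,0,-1]
    - [0,0,0,0,0,0,-1]

```text
clock: 10.18
tcp_pos: [532.8, 217.5, 221.3]
eef_rot: [-1.569, -0.001, -2.357]
force: [1.0, 0.8, -0.0]
grip_width: 25.7
```

```bash
python3 - <<'E'
from h import *
todo([532.7,217.6,225],-45)
W=manip.camera_params('wrist');p,R,o=cur();im=manip.snapshot('wrist')
a=cv2.resize(im[170:232,245:305],None,fx=10,fy=10,interpolation=cv2.INTER_LANCZOS4).astype(float)
a=np.clip((a-50)*1.5,0,255).astype('uint8');cv2.imwrite('pics/f6.png',a)
E
```

```text
t 10.175 tcp [532.77 217.53 221.26] F [ 1.02  0.78 -0.  ] w 25.65687104975681
toolz [ 0.71 -0.71  0.  ] tooly [ 0. -0. -1.]
shift tool [ 0.   -3.74 -0.1 ]
turn deg [-0.08 -0.03  0.06]
```

View pics/f6.png

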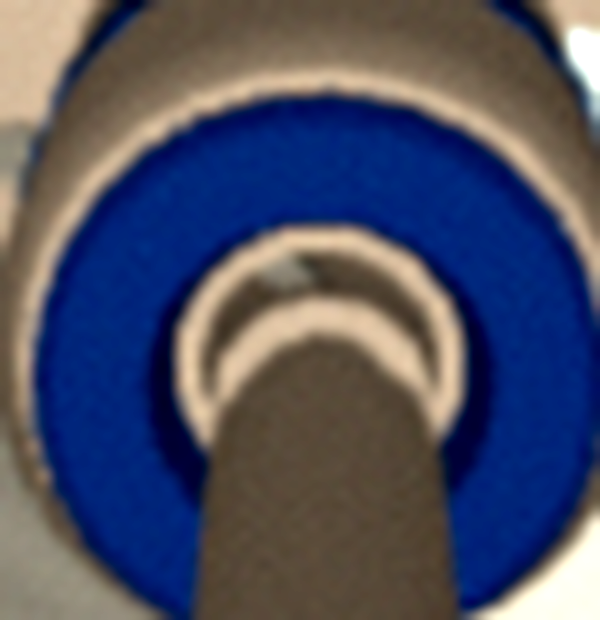

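Call:
arm_command:
  deltas:
    - [0,2.5,0,0,0,0,-1]
    - [0,2.5,0,0,0,0,-1]
    - [0,2.5,0,0,0,0,-1]

```text
clock: 10.6
tcp_pos: [533.0, 217.6, 213.7]
eef_rot: [-1.569, -0.0, -2.357]
force: [-0.9, 0.3, -0.3]
grip_width: 25.2
```

```bash
python3 - <<'E'
from h import *
todo([532.7,217.6,200],-45)
E
```

```text
t 10.6 tcp [532.95 217.64 213.65] F [-0.87  0.27 -0.26] w 25.159760476606913
toolz [ 0.71 -0.71  0.  ] tooly [ 0. -0. -1.]
shift tool [ 0.2  13.65 -0.17]
turn deg [-0.09 -0.03  0.02]
```

Call:
arm_command:
  deltas:
    - [0.2,2.5,-0.2,0,0,0,-1]
    - [0,3,0,0,0,0,-1]
    - [0,3,0,0,0,0,-1]
    - [0,3,0,0,0,0,-1]
    - [0,3,0,0,0,0,-1]

```text
clock: 11.22
tcp_pos: [532.6, 217.6, 198.0]
eef_rot: [-1.569, -0.001, -2.357]
force: [0.2, -0.0, -0.6]
grip_width: 25.0
```

```bash
python3 - <<'E'
from h import *
todo([532.7,217.6,200],-45)
E
```

```text
t 11.225 tcp [532.59 217.57 197.96] F [ 0.24 -0.02 -0.56] w 25.03332228876305
toolz [ 0.71 -0.71  0.  ] tooly [ 0. -0. -1.]
shift tool [-0.09 -2.04  0.06]
turn deg [-0.08 -0.02  0.03]
```

Call:
arm_command:
  deltas:
    - [0,2.5,0,0,0,0,-1]
    - [0,2.5,0,0,0,0,-1]
    - [0,2.5,0,0,0,0,-1]

```text
clock: 11.6
tcp_pos: [532.6, 217.6, 189.9]
eef_rot: [-1.569, -0.001, -2.357]
force: [1.0, -0.3, -1.3]
grip_width: 25.2
```

Call:
arm_command:
  deltas:
    - [0,1.5,0,0,0,0,-1]
    - [0,1.5,0,0,0,0,-1]

```text
clock: 11.85
tcp_pos: [532.6, 217.6, 186.6]
eef_rot: [-1.569, -0.001, -2.357]
force: [0.7, 0.2, -1.2]
grip_width: 25.2
```

Call:
arm_command:
  deltas:
    - [0,1.5,0,0,0,0,-1]
    - [0,1.5,0,0,0,0,-1]

```text
clock: 12.1
tcp_pos: [532.6, 217.6, 183.5]
eef_rot: [-1.569, -0.0, -2.357]
force: [0.8, -0.1, -0.6]
grip_width: 25.1
```

Call:
arm_command:
  deltas:
    - [0,1.5,0,0,0,0,-1]

```text
clock: 12.22
tcp_pos: [532.7, 217.6, 181.9]
eef_rot: [-1.569, -0.0, -2.357]
force: [-0.1, 0.6, -1.5]
grip_width: 25.4
```

Call:
arm_command:
  deltas:
    - [0,1.5,0,0,0,0,-1]
    - [0,1.5,0,0,0,0,-1]

```text
clock: 12.48
tcp_pos: [532.7, 217.5, 178.7]
eef_rot: [-1.569, -0.0, -2.357]
force: [0.4, -0.0, -2.0]
grip_width: 25.3
```

Call:
arm_command:
  deltas:
    - [0,1.5,0,0,0,0,-1]
    - [0,1.5,0,0,0,0,-1]

```text
clock: 12.72
tcp_pos: [532.7, 217.6, 175.5]
eef_rot: [-1.569, -0.0, -2.357]
force: [0.3, -0.6, -0.7]
grip_width: 25.5
```

Call:
arm_command:
  deltas:
    - [0,1.5,0,0,0,0,-1]

```text
clock: 12.85
tcp_pos: [532.7, 217.6, 173.9]
eef_rot: [-1.569, -0.0, -2.357]
force: [0.1, 0.2, -0.7]
grip_width: 25.4
```

Call:
arm_command:
  deltas:
    - [0,1.5,0,0,0,0,-1]

```text
clock: 12.98
tcp_pos: [532.7, 217.6, 172.3]
eef_rot: [-1.569, -0.0, -2.357]
force: [0.6, 0.5, -1.0]
grip_width: 25.4
```

Call:
arm_command:
  deltas:
    - [0,1.5,0,0,0,0,-1]

```text
clock: 13.1
tcp_pos: [532.7, 217.6, 170.7]
eef_rot: [-1.569, -0.0, -2.357]
force: [-0.3, -0.8, -1.4]
grip_width: 25.3
```

Call:
arm_command:
  deltas:
    - [0,1.5,0,0,0,0,-1]

```text
clock: 13.22
tcp_pos: [532.7, 217.6, 169.1]
eef_rot: [-1.569, -0.0, -2.357]
force: [0.8, 0.7, -0.5]
grip_width: 25.5
```

Call:
arm_command:
  deltas:
    - [0,1.5,0,0,0,0,-1]

```text
clock: 13.35
tcp_pos: [532.7, 217.6, 167.5]
eef_rot: [-1.569, -0.0, -2.357]
force: [-0.3, -0.1, -1.1]
grip_width: 25.2
```

Call:
arm_command:
  deltas:
    - [0,1.5,0,0,0,0,-1]

```text
clock: 13.48
tcp_pos: [532.7, 217.6, 165.9]
eef_rot: [-1.569, -0.0, -2.357]
force: [0.8, -0.1, -1.1]
grip_width: 25.4
```

Call:
arm_command:
  deltas:
    - [0,1.5,0,0,0,0,-1]

```text
clock: 13.6
tcp_pos: [532.9, 217.7, 164.5]
eef_rot: [-1.569, 0.0, -2.357]
force: [-0.6, 0.2, 2.3]
grip_width: 25.5
```

Call:
arm_command:
  deltas:
    - [0,1.5,0,0,0,0,-1]

```text
clock: 13.72
tcp_pos: [533.3, 217.9, 163.3]
eef_rot: [-1.569, 0.001, -2.357]
force: [0.1, 0.4, 3.0]
grip_width: 25.3
```

Call:
arm_command:
  deltas:
    - [0.4,1.5,-0.1,0,0,0,-1]

```text
clock: 13.85
tcp_pos: [533.2, 217.9, 162.2]
eef_rot: [-1.568, 0.002, -2.357]
force: [0.7, -0.8, 5.2]
grip_width: 25.8
```

Call:
arm_command:
  deltas:
    - [0.2,1.5,0,0,0,0,-1]

```text
clock: 13.98
tcp_pos: [532.9, 217.8, 160.6]
eef_rot: [-1.569, 0.002, -2.357]
force: [0.0, -0.3, 0.9]
grip_width: 25.1
```

Call:
arm_command:
  deltas:
    - [0,1.5,0,0,0,0,-1]

```text
clock: 14.1
tcp_pos: [532.8, 217.7, 158.8]
eef_rot: [-1.569, 0.002, -2.357]
force: [-0.2, -1.2, 1.3]
grip_width: 25.4
```

Call:
arm_command:
  deltas:
    - [0,1.5,0,0,0,0,-1]

```text
clock: 14.22
tcp_pos: [532.7, 217.7, 157.1]
eef_rot: [-1.569, 0.001, -2.357]
force: [0.5, 0.1, 0.6]
grip_width: 25.2
```

Call:
arm_command:
  deltas:
    - [0,1.2,0,0,0,0,-1]

```text
clock: 14.35
tcp_pos: [532.7, 217.6, 155.7]
eef_rot: [-1.569, 0.001, -2.357]
force: [0.0, 0.6, 0.8]
grip_width: 25.4
```

Call:
arm_command:
  deltas:
    - [0,1.2,0,0,0,0,-1]

```text
clock: 14.48
tcp_pos: [532.7, 217.6, 154.4]
eef_rot: [-1.569, 0.001, -2.357]
force: [0.6, -0.6, 0.8]
grip_width: 25.1
```

Call:
arm_command:
  deltas:
    - [0,1.2,0,0,0,0,-1]

```text
clock: 14.6
tcp_pos: [532.8, 217.7, 153.2]
eef_rot: [-1.569, 0.001, -2.357]
force: [-0.5, 0.7, 3.0]
grip_width: 25.4
```

Call:
arm_command:
  deltas:
    - [0,1.2,0,0,0,0,-1]

```text
clock: 14.72
tcp_pos: [532.9, 217.7, 152.0]
eef_rot: [-1.569, 0.002, -2.357]
force: [-0.5, -0.3, 3.1]
grip_width: 25.5
```

Call:
arm_command:
  deltas:
    - [0.1,1.2,0,0,0,0,-1]

```text
clock: 14.85
tcp_pos: [533.0, 217.8, 151.1]
eef_rot: [-1.569, 0.002, -2.357]
force: [-0.7, 0.1, 5.3]
grip_width: 25.7
```

Call:
arm_command:
  deltas:
    - [0.1,1,0,0,0,0,-1]

```text
clock: 14.98
tcp_pos: [533.1, 217.9, 150.4]
eef_rot: [-1.568, 0.003, -2.357]
force: [-0.5, -0.5, 6.6]
grip_width: 25.5
```

Call:
arm_command:
  deltas:
    - [0.1,1,0,0,0,0,-1]

```text
clock: 15.1
tcp_pos: [533.4, 218.2, 150.1]
eef_rot: [-1.568, 0.004, -2.357]
force: [-1.6, -0.1, 12.2]
grip_width: 25.2
```

Call:
arm_command:
  deltas:
    - [0.2,0.8,0,0,0,0,-1]

```text
clock: 15.22
tcp_pos: [533.6, 218.4, 150.2]
eef_rot: [-1.567, 0.005, -2.357]
force: [-1.8, -1.2, 10.1]
grip_width: 25.1
```

```bash
python3 - <<'E'
from h import *
todo([532.8,217.6,152],-45)
s=manip.snapshot('side');cv2.imwrite('pics/s7.png',s);w=manip.snapshot('wrist');cv2.imwrite('pics/w7.png',w)
E
```

```text
t 15.225 tcp [533.58 218.39 150.17] F [-1.79 -1.19 10.12] w 25.13445138826111
toolz [ 0.71 -0.71  0.  ] tooly [ 0.01  0.   -1.  ]
shift tool [ 1.11 -1.83  0.01]
turn deg [-0.19 -0.02 -0.28]
```

Call:
arm_command:
  deltas:
    - [0.8,-1.0,0,-0.2,0,-0.1,-1]
    - [0.4,-1.0,0,0,0,0,-1]

```text
clock: 15.58
tcp_pos: [532.7, 217.4, 152.6]
eef_rot: [-1.57, 0.003, -2.357]
force: [-0.3, 0.1, -4.7]
grip_width: 25.6
```

View pics/w7.png

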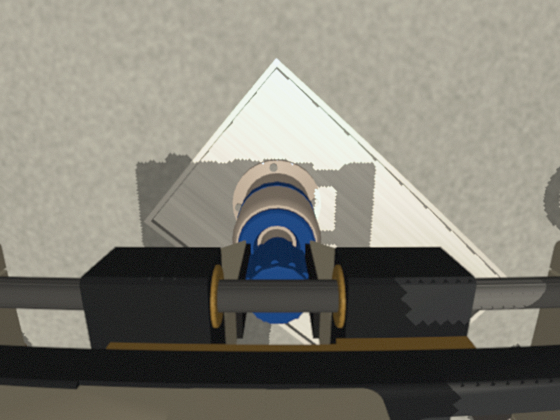

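Call:
arm_command:
  deltas:
    - [0,-0.8,0,0,0,0,-1]

```text
clock: 15.7
tcp_pos: [532.3, 217.0, 152.7]
eef_rot: [-1.571, 0.002, -2.357]
force: [1.2, 0.6, -7.1]
grip_width: 25.4
```

Call:
arm_command:
  deltas:
    - [0,-0.8,0,0,0,0,-1]

```text
clock: 15.82
tcp_pos: [532.2, 216.9, 152.8]
eef_rot: [-1.571, 0.002, -2.357]
force: [1.9, 1.9, -5.9]
grip_width: 25.8
```

Call:
arm_command:
  deltas:
    - [0,-0.8,0,0,0,0,-1]

```text
clock: 15.95
tcp_pos: [532.1, 216.9, 153.1]
eef_rot: [-1.572, 0.001, -2.356]
force: [1.6, 1.8, -7.9]
grip_width: 25.6
```

Call:
arm_command:
  deltas:
    - [-0.4,-1.4,0,0,0,0,-1]

```text
clock: 16.08
tcp_pos: [532.3, 217.1, 154.0]
eef_rot: [-1.572, 0.001, -2.356]
force: [1.8, 0.2, -7.8]
grip_width: 25.4
```

Call:
arm_command:
  deltas:
    - [-0.4,-1.4,0,0,0,0,-1]

```text
clock: 16.2
tcp_pos: [532.3, 217.1, 155.2]
eef_rot: [-1.572, -0.0, -2.357]
force: [1.6, 0.8, -10.2]
grip_width: 25.3
```

```bash
python3 - <<'E'
from h import *
todo([532.8,217.6,155.6],-45)
s=manip.snapshot('side');cv2.imwrite('pics/s8.png',s);w=manip.snapshot('wrist');cv2.imwrite('pics/w8.png',w)
todo([532.8,217.6,155.6],-45)
a=cv2.imread('pics/s7.png');b=[cv2.resize(i[110:200,250:310],None,fx=6,fy=6,interpolation=cv2.INTER_CUBIC) for i in (a,s)]
cv2.imwrite('pics/cmp.png',np.hstack(b))
E
```

```text
t 16.2 tcp [532.3  217.06 155.15] F [  1.58   0.75 -10.24] w 25.283792094359722
toolz [ 0.71 -0.71 -0.  ] tooly [-0.  0. -1.]
shift tool [-0.73 -0.45 -0.03]
turn deg [ 0.07 -0.02  0.02]
t 16.3 tcp [532.33 217.1  155.29] F [  1.19   0.49 -10.16] w 25.07333778371976
toolz [ 0.71 -0.71 -0.  ] tooly [-0.  0. -1.]
shift tool [-0.68 -0.31 -0.02]
turn deg [ 0.06 -0.02  0.01]
```

View pics/cmp.png

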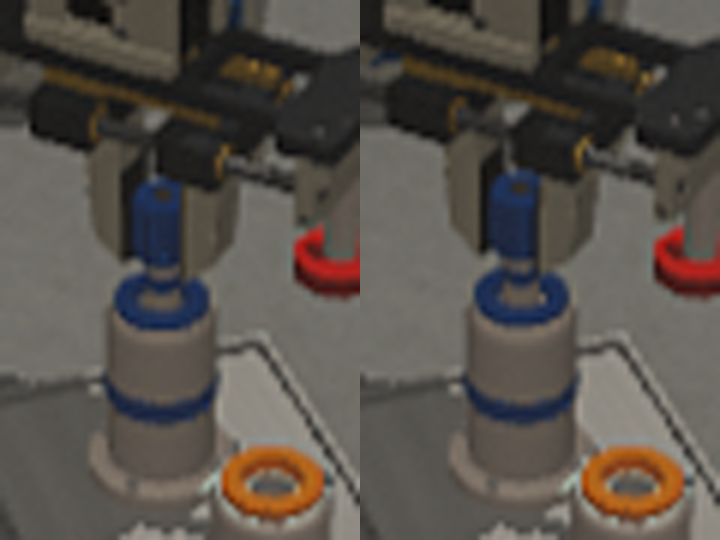

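```bash
cat >> h.py <<'E'
def ringshift(f1,f0='pics/s7.png',y0=158,y1=172,x0=268,x1=286):
    a=cv2.imread(f0).astype(np.float32);b=cv2.imread(f1).astype(np.float32)
    best=[]
    ys,xs=np.mgrid[y0:y1,x0:x1].astype(np.float32)
    for d in np.arange(-4,1.01,0.05):
        # b(y+d) ~ a(y)
        r=cv2.remap(b,xs,ys+np.float32(d),cv2.INTER_CUBIC)
        best.append((float(((r-a[y0:y1,x0:x1])**2).mean()),d))
    S=manip.camera_params('side')
    k=(proj(S,[[532.5,217,110]])-proj(S,[[532.5,217,106]]))[0,1]/4
    m=min(best);print('shift px',m,'px/mm',k,'rise mm',m[1]/k)
E
python3 - <<'E'
from h import *
S=manip.camera_params('side');print(proj(S,[[532.5,217,106.5]]))
ringshift('pics/s8.png',y0=161,y1=168);ringshift('pics/s8.png',y0=162,y1=167,x0=272,x1=283)
ringshift('pics/s8.png',y0=175,y1=185)
ringshift('pics/s8.png','pics/s0.png' if 0 else 'pics/side0.png',y0=161,y1=168)
ringshift('pics/s7.png','pics/side0.png',y0=161,y1=168)
E
```

```text
[[276.61 159.3 ]]
shift px (43.33441162109375, np.float64(-0.7500000000000115)) px/mm -0.3060782658536425 rise mm 2.4503536633294933
shift px (48.74711227416992, np.float64(-0.7500000000000115)) px/mm -0.3060782658536425 rise mm 2.4503536633294933
shift px (1.2814815044403076, np.float64(-1.4210854715202004e-14)) px/mm -0.3060782658536425 rise mm 4.642882654725053e-14
shift px (330.2479248046875, np.float64(-0.7500000000000115)) px/mm -0.3060782658536425 rise mm 2.4503536633294933
shift px (390.5635070800781, np.float64(-1.4210854715202004e-14)) px/mm -0.3060782658536425 rise mm 4.642882654725053e-14
```

Call:
arm_command:
  deltas:
    - [-0.4,-1.0,0,0,0,0,-1]

```text
clock: 16.42
tcp_pos: [532.4, 217.1, 156.1]
eef_rot: [-1.572, -0.001, -2.357]
force: [2.7, 0.8, -10.0]
grip_width: 25.8
```

Call:
arm_command:
  deltas:
    - [-0.3,-0.8,0,0,0,0,-1]

```text
clock: 16.55
tcp_pos: [532.4, 217.1, 156.7]
eef_rot: [-1.572, -0.001, -2.357]
force: [2.2, 0.1, -11.7]
grip_width: 25.6
```

Call:
arm_command:
  deltas:
    - [-0.3,-0.7,0,0,0,0,-1]

```text
clock: 16.68
tcp_pos: [532.5, 217.2, 157.2]
eef_rot: [-1.572, -0.002, -2.357]
force: [2.0, -0.1, -11.0]
grip_width: 25.6
```

Call:
arm_command:
  deltas:
    - [-0.2,1.0,0,0,0,0,-1]

```text
clock: 16.8
tcp_pos: [532.6, 217.3, 156.1]
eef_rot: [-1.572, -0.002, -2.357]
force: [1.0, 1.0, -10.4]
grip_width: 25.2
```

Call:
arm_command:
  deltas:
    - [-0.2,0,0,0,0,0,-1]

```text
clock: 16.92
tcp_pos: [532.6, 217.4, 156.0]
eef_rot: [-1.572, -0.002, -2.357]
force: [0.8, 0.3, -10.5]
grip_width: 25.2
```

```bash
python3 - <<'E'
from h import *
todo([532.8,217.6,155.6],-45)
cv2.imwrite('pics/s9.png',manip.snapshot('side'))
ringshift('pics/s9.png',y0=161,y1=168);ringshift('pics/s9.png','pics/side0.png',y0=161,y1=168)
todo([532.8,217.6,155.6],-45)
E
```

```text
t 16.925 tcp [532.65 217.38 156.05] F [  0.85   0.32 -10.47] w 25.184894189972287
toolz [ 0.71 -0.71 -0.  ] tooly [-0. -0. -1.]
shift tool [-0.26  0.45 -0.05]
turn deg [ 0.09 -0.03  0.13]
shift px (30.98954963684082, np.float64(-0.9500000000000108)) px/mm -0.3060782658536425 rise mm 3.1037813068840125
shift px (304.711669921875, np.float64(-0.9500000000000108)) px/mm -0.3060782658536425 rise mm 3.1037813068840125
t 16.975 tcp [532.68 217.39 156.1 ] F [  2.17   0.34 -10.39] w 25.80174334739404
toolz [ 0.71 -0.71 -0.  ] tooly [-0. -0. -1.]
shift tool [-0.23  0.5  -0.06]
turn deg [ 0.08 -0.03  0.13]
```

Call:
arm_command:
  deltas:
    - [0,0.3,0,0,0,0,-1]
    - [0,0,0,0,0,0,-1]

```text
clock: 17.23
tcp_pos: [532.7, 217.3, 155.8]
eef_rot: [-1.572, -0.002, -2.357]
force: [1.3, -0.0, -9.5]
grip_width: 25.4
```

Call:
arm_command:
  deltas:
    - [0,0,0,0,0,0,-1]
    - [0,0,0,0,0,0,-1]
    - [0,0,0,0,0,0,-1]

```text
clock: 17.6
tcp_pos: [532.7, 217.3, 155.9]
eef_rot: [-1.572, -0.002, -2.357]
force: [0.7, 0.3, -9.3]
grip_width: 25.2
```

Call:
arm_command:
  deltas:
    - [0,0,0,0,0,0,-1]
    - [0,0,0,0,0,0,-1]
    - [0,0,0,0,0,0,-1]

```text
clock: 17.98
tcp_pos: [532.7, 217.3, 155.9]
eef_rot: [-1.572, -0.002, -2.357]
force: [1.5, 0.7, -10.6]
grip_width: 25.4
```

```bash
python3 - <<'E'
from h import *
todo([532.8,217.6,153],-45)
cv2.imwrite('pics/s10.png',manip.snapshot('side'))
ringshift('pics/s10.png',y0=161,y1=168)
E
```

```text
t 17.975 tcp [532.68 217.34 155.9 ] F [  1.49   0.68 -10.58] w 25.440178517979373
toolz [ 0.71 -0.71 -0.  ] tooly [-0. -0. -1.]
shift tool [-0.27  2.9  -0.1 ]
turn deg [ 0.08 -0.03  0.13]
shift px (39.386470794677734, np.float64(-0.900000000000011)) px/mm -0.3060782658536425 rise mm 2.940424395995383
```

Call:
arm_command:
  deltas:
    - [0,0.7,0,0,0,0,-1]
    - [0,0.7,0,0,0,0,-1]
    - [0,0.7,0,0,0,0,-1]
    - [-0.1,0.7,0,0,0,0,-1]

```text
clock: 18.52
tcp_pos: [532.9, 217.6, 153.4]
eef_rot: [-1.572, -0.002, -2.357]
force: [-0.1, 0.2, -6.5]
grip_width: 25.3
```

Call:
arm_command:
  deltas:
    - [0,0.5,0,0,0,0,-1]

```text
clock: 18.65
tcp_pos: [533.0, 217.7, 153.0]
eef_rot: [-1.572, -0.002, -2.357]
force: [1.5, -0.3, -6.5]
grip_width: 25.4
```

Call:
arm_command:
  deltas:
    - [0,0.3,0,0,0,0,-1]

```text
clock: 18.77
tcp_pos: [533.0, 217.7, 152.7]
eef_rot: [-1.572, -0.001, -2.357]
force: [0.9, -0.8, -6.0]
grip_width: 25.5
```

Call:
arm_command:
  deltas:
    - [0.2,0.8,0,0,0,0.1,-1]

```text
clock: 18.9
tcp_pos: [533.1, 217.8, 152.5]
eef_rot: [-1.571, 0.001, -2.357]
force: [-0.1, -1.6, 0.9]
grip_width: 25.3
```

Call:
arm_command:
  deltas:
    - [0,0.5,0,0,0,0,-1]

```text
clock: 19.02
tcp_pos: [533.3, 217.9, 152.5]
eef_rot: [-1.571, 0.002, -2.357]
force: [-0.9, -0.9, 0.5]
grip_width: 25.3
```

Call:
arm_command:
  deltas:
    - [0,0.4,0,0,0,0,-1]

```text
clock: 19.15
tcp_pos: [533.4, 218.0, 152.5]
eef_rot: [-1.571, 0.002, -2.357]
force: [-1.3, -1.0, 0.5]
grip_width: 25.3
```

Call:
arm_command:
  deltas:
    - [0.5,0,-0.1,0,0,0,-1]
    - [0,0,0,0,0,0,-1]

```text
clock: 19.4
tcp_pos: [533.0, 217.7, 152.5]
eef_rot: [-1.571, 0.002, -2.357]
force: [-0.6, -0.9, -1.6]
grip_width: 24.9
```

Call:
arm_command:
  deltas:
    - [0,0,0,0,0,0,-0.2]
    - [0,0,0,0,0,0,0.0]
    - [0,0,0,0,0,0,0.1]
    - [0,0,0,0,0,0,0.2]

```text
clock: 19.9
tcp_pos: [533.6, 218.6, 153.1]
eef_rot: [-1.571, 0.005, -2.356]
force: [-0.3, 0.6, -0.5]
grip_width: 53.6
```

```bash
python3 - <<'E'
from h import *
todo([532.8,217.6,250],-45)
im=manip.snapshot('wrist');cv2.imwrite('pics/w11.png',im)
E
```

```text
t 19.9 tcp [533.57 218.61 153.11] F [-0.3   0.56 -0.53] w 53.60452505164578
toolz [ 0.71 -0.71 -0.  ] tooly [ 0.  0. -1.]
shift tool [  0.82 -96.89   0.17]
turn deg [ 0.   -0.01 -0.26]
```

View pics/w11.png

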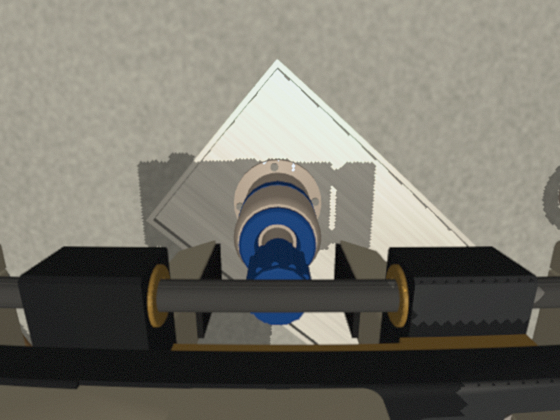

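Released; fingers clear on both sides. Retreat straight up.

Call:
arm_command:
  deltas:
    - [0.5,-8,0,0,0,0,0.2]
    - [0,-15,0,0,0,0,0.2]
    - [0,-30,0,0,0,0,0.2]
    - [0,-40,0,0,0,0,0.2]
    - [0,-40,0,0,0,0,0.2]
    - [0,-20,0,0,0,0,0.2]
    - [0,0,0,0,0,0,0.2]
    - [0,0,0,0,0,0,0.2]

```text
clock: 20.95
tcp_pos: [532.2, 218.3, 317.1]
eef_rot: [-1.57, 0.009, -2.355]
force: [-0.0, 0.4, -0.7]
grip_width: 55.4
```

```bash
python3 - <<'E'
from h import *
todo([532.8,217.6,300],-45)
W=manip.camera_params('wrist');im=manip.snapshot('wrist');cv2.imwrite('pics/w12.png',im);s=manip.snapshot('side');cv2.imwrite('pics/s12.png',s)
ringshift('pics/s12.png',y0=163,y1=168)
print('cap top pred',proj(W,[[532.8,217.6,161],[532.8,217.6,106.5]]))
print(proj(manip.camera_params('side'),[[532.8,217.6,161]]))
E
```

```text
t 20.95 tcp [532.19 218.27 317.07] F [-0.05  0.43 -0.68] w 55.446363149819554
toolz [ 0.71 -0.71  0.  ] tooly [ 0.01  0.01 -1.  ]
shift tool [ 0.19 17.07  0.89]
turn deg [-0.06  0.05 -0.49]
shift px (2.592592477798462, np.float64(-1.4210854715202004e-14)) px/mm -0.3060782658536425 rise mm 4.642882654725053e-14
cap top pred [[277.56 196.72]
 [277.5  183.7 ]]
[[276.73 141.9 ]]
```

View pics/w12.png

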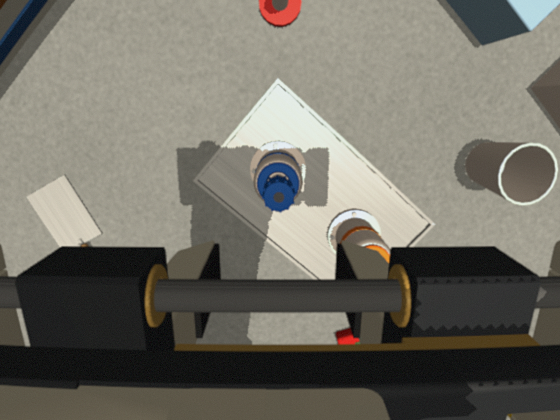

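View pics/s12.png

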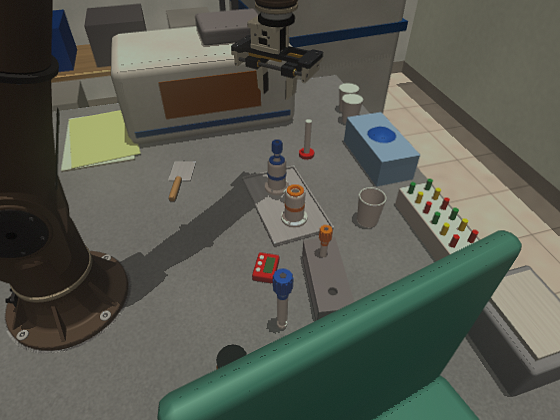

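```bash
python3 - <<'E'
from cell import manip
print(manip.job_done())
E
```

```text
the job is handed in; nothing more can be done
None
```

The blue pipe is locked and standing upright in the blue-ringed port. I handed the job in at about 21 s with the gripper open and well clear.

- **Insertion:** I took the small blue-capped pipe from the rack, not the larger free-standing blue one or the yellow one. Pushing it in, I felt the jaws give way at about 5 N, then the seal. The highest push reading was about 12 N, where the pipe stopped solid. Forces are only read at the end of each move, but none came near 30 N.
- **Lock proof:** I pulled up and held the ring at about 3 mm for roughly 0.75 s. The side camera gave 2.9 mm, the arm's height about 3.3 mm and the pull force (about 10 N) about 3.5 mm, so they disagree slightly. While finding that height, the ring briefly rose to about 4.5 mm, judged from the arm's height. I lowered it to 3 mm before the hold.
- **Last checks:** After I eased off and let go, the ring was back at rest in the side picture. The cap top was within a pixel of where an upright, locked pipe should put it. In the side and wrist pictures, the other objects in view look where they were; I checked them by eye only. The rinse bottle is out of view in both, the jar is mostly hidden, and I took no final top picture.

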